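Dress the gift-shop counter display

ROBOT

A 7-joint arm with a two-finger parallel gripper is mounted at the origin on the work surface. World frame = base frame: x ahead of the robot, y to its left, z up, the work surface at z = 0. Lengths are in m, angles in rad, forces in N, time in s.
With the tool pointing down it reaches from about 0.35 to 0.9 m from the base axis. Payload 8.1 kg.
Tool frame: the origin (TCP) lies at the very end of the fingers, on their centre line; the grasp point (between the pads) lies 19 mm behind it; z points along the fingers, y is the line along which they close (so a half turn about z gives the same grasp; the last joint's range is limited). The gripper opens to 92 mm and grips with 3 to 60 N. Pads are 19 mm wide; open, the fingers measure 130 mm over their backs; the gripper's body (75 mm by 190 mm) begins 47 mm behind the grasp point.
Start: joints at [-1.212, 0.434, 0.025, 1.573, -0.012, 1.134, -0.075], TCP at [0.279, 0.56, 0.227] pointing down, gripper open.
Joint ranges: [-2.62, 2.62], [-0.44, 2.09], [-1.27, 1.32], [0.08, 2.57], [-1.32, 4.46], [0.12, 2], [-2.74, 2.74]. Speed limits (rad/s): [2.22, 2.22, 3.01, 3.01, 3.14, 3.14, 3.14].

INTERFACE

Orientations are given as a rotation vector (axis times angle).
In Python, from cell import arm gives the robot as it stands.
- The arm moves only by the shell command python3 -m pendant 'ROWS' [FORCE]. ROWS is a JSON object of lists of equal length, an entry for each row: "slide": the shift along the tool's x, y, z in units of 0.3 m (1.0 is 0.3 m), a list of three; "dr": the turn, a rotation vector about the tool's x, y, z in units of 0.12 rad (1.0 is 0.12 rad), a list of three; "claw": the opening, from 0 (shut) to 1 (fully open). In form: {"slide": [[tx, ty, tz], ...], "dr": [[ax, ay, az], ...], "claw": [claw, ...]}. A call has 1 to 10 rows; each row shifts and turns the commanded pose from where the row before left it, along the tool's axes as they then stand; what a row does not reach is not made up. A row lasts 1/10 s, in which the tool goes at most 50 mm and 8.59 degrees, less where a joint would pass 70% of its speed; a pose out of reach is approached as far as the arm can. A call with a number of a shift or a turn outside -1 to 1 is refused whole. A call with a gripper value outside its range is refused whole. The fingers move at their own pace and stop on an object; FORCE is the grip in N (left out, the last holds). Time passes only in rows, so rows that do not move let the fingers close. It gives the time, the measured TCP pose, the force, the opening and the grip force at its end, in the units of the state.
- arm.observe(): the state, without advancing time (a new reading comes with each control period).
- arm.get_image(name): name is "side" or "top" or "wrist"; returns the picture (420x560x3 uint8, red, green, blue); there is no depth.
- arm.calibration(name): a dict with "K" (3x3 intrinsics, pixels), "xyz" and "orientation" of the camera in the world. Camera axes: x right, y up, looking along -z (the intrinsics and any distortion apply to the point x, -y, -z); pixel columns grow to the right and rows downward; lengths in m; the calibration is good to about 2 mm. The wrist camera is an equidistant fisheye: a pixel r from the principal point sees the ray r / f radians off the axis. A picture is of the moment at which its call begins: read the wrist's pose just before it. calibration takes no time and is no camera call; for the wrist camera it gives the pose at the moment of the call.
- arm.sign_off(): hands the job in; it is judged then, once.
The state is a dict: "clock": time; "joints": joint angles; "dq": joint speeds; "joint_efforts": joint torques, N m; "position": TCP position; "ee_rot": TCP orientation; "force": force on the tool from outside, world axes, zero at the start; "ft_torque": the same for the moment, N m; "width": opening from 0.0 (shut) to 1.0 (fully open); "gripper_force": force on a finger pad.
Only numpy, scipy, OpenCV 4.12 (cv2) and the standard library are available. Lean on these libraries where they do the work, as an engineer would, in place of code of your own. Each camera call takes 0.05 s, during which the arm holds its last target. There are 200 camera calls.

TASK

Dress the counter display for the shop's customers, who stand across the counter from you and look at the front of the picture: stand the large tin in the middle of the marble round with the small tin centred on its lid; put the open ring box in the middle of the white plinth, square to it and with its open front towards the customers; stand the mug centred in front of the picture with a gap of about 3 cm; and stand the candlestick beside the picture, in line with it and about 3 cm clear of the frame, on the left as a customer facing the picture sees it. Set everything upright, do not drop anything, and leave the snow globe where it is.

Things in the scene. Friction and masses are not known exactly. Their poses are not given: they have to be found in the camera images.
- plinth: Fixed display plinth: a white painted square block 80 x 80 x 60 mm on a slightly recessed dark foot. Origin at the centre of its underside; x and y along its sides, z up, flat top at z = 60 mm. Its x axis points away from the robot to the customers (within 0.25 rad).
- marble: Fixed round marble riser, 120 mm across and 15 mm high with a flat top. Origin at the centre of its underside, z up.
- picture: Fixed upright cottage picture in a dark wooden frame 100 mm wide (y), 130 high (z), 14 thick (x -7 to 7 mm), a strut behind it reaching back to x = -37 mm. Origin under the middle of the frame, on the table. Its x axis comes out of the picture's face to the customers, away from the robot (within 0.25 rad): front is +x; left for a customer facing it is the picture's -y.
- large_tin: Loose cylindrical metal tin with a paper band and flat lid, 60 mm across, 80 mm high, about 180 g. Origin at the centre of its underside, z up.
- small_tin: Loose cylindrical metal tin of the same make but smaller: 48 mm across, 45 mm high, about 90 g. Origin at the centre of its underside, z up.
- mug: Loose white ceramic mug, 64 mm across at the rim, 80 mm high, wall 4 mm, about 240 g; the handle sticks out on its +y side to y = 69 mm, so the body is clear for a grasp across x. Origin at the centre of its underside, z up.
- candlestick: Loose brass candlestick 100 mm high, about 260 g: a round foot 60 mm across and 5 mm thick that tapers up to z = 22 mm into a straight round column 26 mm across, with a dark candle hole in its top. Origin at the centre of its underside, z up.
- ring_box: Loose dark ring box standing open, a ring on its grey cushion, 110 g. Lower part 48 mm deep (x), 54 wide (y), 26 high; the open lid rises at the back to z = 63 mm and leans back to x = -16 mm. Origin under the middle of the lower part's BACK edge: x points to the open front, the lower part spans x = 0 to 48 mm and its middle is at x = 24 mm; z up.
- globe: Glass snow globe on a dark turned wooden base, 66 mm across, 84 mm high, loose: stays where it stands. Origin at the centre of its underside, z up.
Not all that is in view belongs to the job. Leave any turquoise look-alike of the marble alone. What is shaped like the picture but purple is not meant.

How it is judged:
At the end, for the whole second after the job is handed in: Large tin within 15 mm of the marble's centre, small tin 12 mm of its lid's; ring box 12 mm of the plinth's, within 0.2 rad; mug 50-100 mm before the picture, 15 mm of its middle; candlestick 84-130 mm left, 18 mm of its line; all upright, at rest; globe within 20 mm of its start (horizontal distance between large_tin and marble below 0.015 m and z of large_tin in the frame of marble between 0.01 and 0.02 m and horizontal distance between small_tin and large_tin below 0.012 m and z of small_tin in the frame of large_tin between 0.075 and 0.085 m and x of ring_box in the frame of plinth between -0.036 and -0.012 m and y of ring_box in the frame of plinth between -0.013 and 0.013 m and z of ring_box in the frame of plinth between 0.055 and 0.065 m and angle between the x axis of ring_box and the x axis of plinth, either way round below 0.2 rad and x of mug in the frame of picture between 0.05 and 0.1 m and y of mug in the frame of picture between -0.015 and 0.015 m and z of mug in the frame of picture between -0.005 and 0.005 m and x of candlestick in the frame of picture between -0.018 and 0.018 m and y of candlestick in the frame of picture between -0.13 and -0.084 m and z of candlestick in the frame of picture between -0.005 and 0.005 m and angle between each of large_tin, small_tin, mug, candlestick, ring_box's own z axis and vertical below 0.1 rad and linear speed of each of large_tin, small_tin, mug, candlestick, ring_box below 0.02 m/s and angular speed of each of large_tin, small_tin, mug, candlestick, ring_box below 0.2 rad/s and distance of globe from where it was at the start of the episode below 0.02 m and angle between globe's own z axis and vertical below 0.15 rad); the robot touches nothing.
It fails at once if something is dropped: one of the goods moves faster than 0.7 m/s out of the fingers ((linear speed of large_tin above 0.7 m/s and contact force between large_tin and the fingers below 0.1 N) or (linear speed of small_tin above 0.7 m/s and contact force between small_tin and the fingers below 0.1 N) or (linear speed of mug above 0.7 m/s and contact force between mug and the fingers below 0.1 N) or (linear speed of candlestick above 0.7 m/s and contact force between candlestick and the fingers below 0.1 N) or (linear speed of ring_box above 0.7 m/s and contact force between ring_box and the fingers below 0.1 N)).
It fails at once if the snow globe is moved by 20 mm or tipped by 0.3 rad (distance of globe from where it was at the start of the episode above 0.02 m or angle between globe's own z axis and vertical above 0.3 rad).
It also fails if it takes over 120 s, if anything falls off the work surface, if the arm or the gripper's body presses on something with over 40 N, if the wrist force passes 120 N, or if a joint passes its speed limit or range.

## Working session

There is one attempt and no reset: what is moved stays moved. The work goes in short steps, Python scripts to look and compute and a shell command to move; the robot and the scene stay as the last step left them, time stands still between calls to the robot, and variables do not carry over. Pictures are saved under pics/ and viewed, at most 14 in all, crops included, and the job is handed in when it is done.

```bash
ls; mkdir -p pics; python3 - <<'E'
from cell import arm
import cv2,json
for n in("side","top"):
    im=arm.get_image(n); cv2.imwrite(f"pics/{n}0.png",im[:,:,::-1]); c=arm.calibration(n); print(n,c)
print(arm.calibration("wrist"))
print(arm.observe())
E
```

```text
pics
side {'K': array([[418.72323619,   0.        , 279.86283777],
       [  0.        , 418.72323619, 204.80660995],
       [  0.        ,   0.        ,   1.        ]]), 'xyz': array([ 0.16060187, -0.75660994,  0.72841031]), 'orientation': array([ 0.86160611, -0.18871152, -0.38992734])}
top {'K': array([[413.86517176,   0.        , 272.44569163],
       [  0.        , 413.86517176, 211.07482071],
       [  0.        ,   0.        ,   1.        ]]), 'xyz': array([3.21174677e-01, 6.03273276e-05, 9.56288691e-01]), 'orientation': array([ 0.15147968, -0.15871733, -1.55530031])}
{'K': array([[325.1922621 ,   0.        , 280.30298731],
       [  0.        , 325.1922621 , 209.11902036],
       [  0.        ,   0.        ,   1.        ]]), 'xyz': array([0.20302988, 0.59632103, 0.38513807]), 'orientation': array([-0.28274809, -0.17282697,  1.09951838])}
{'clock': 0.1, 'joints': array([-1.21158959,  0.43516733,  0.0249813 ,  1.57393819, -0.0115689 ,
        1.13399062, -0.07511144]), 'dq': array([-1.78271060e-04, -1.81839168e-03, -9.11921637e-05, -1.78964909e-03,
        4.63870893e-04,  8.38911928e-04, -1.26184482e-03]), 'joint_efforts': array([ 3.84535480e-03, -6.69132257e+01,  9.88204814e-01, -3.15145183e+01,
       -6.04585838e-02,  3.74977465e-02,  2.33162396e-06]), 'position': array([0.27835007, 0.55912655, 0.2260411 ]), 'ee_rot': array([-7.19052452e-01, -3.05803467e+00,  2.12078653e-03]), 'force': array([-0.27126046,  0.20996805,  0.20965826]), 'ft_torque': array([-0.01360665,  0.01639887, -0.0060347 ]), 'gripper_force': 0.0, 'width': 1.0020431195603026}
```

View pics/side0.png

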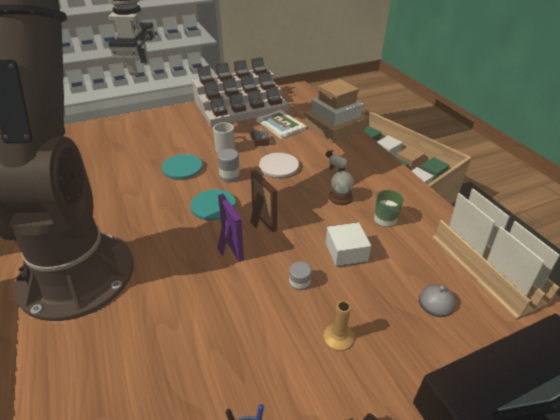

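View pics/top0.png

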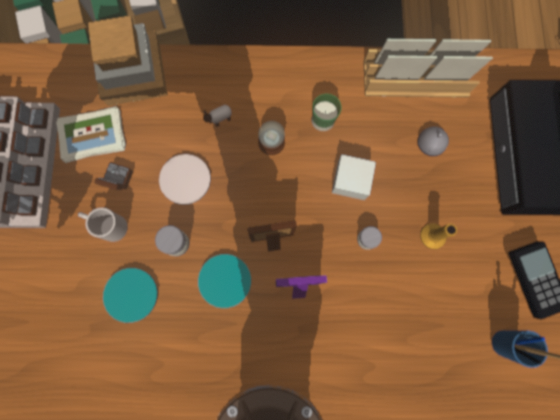

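The side view shows large tin (228,165), mug (224,135), ring box (260,138), marble (279,165), brown picture (263,200), purple look-alike (231,228), plinth (348,244), small tin (300,275), candlestick (340,325) and globe (342,186). In the top view they are at large tin (172,241), mug (107,224), ring box (115,175), marble (185,179), picture (271,236), plinth (354,177), small tin (369,238), candlestick (434,237) and globe (272,137). Turquoise discs at (130,294) and (224,280) and the purple frame at (300,285) are decoys.

```bash
cat > h.py <<'E'
import numpy as np, cv2
from scipy.spatial.transform import Rotation as R
def ray(c,px,fish=False):
    K=c["K"]; x=(px[0]-K[0,2])/K[0,0]; y=(px[1]-K[1,2])/K[1,1]
    if fish:
        r=np.hypot(x,y); s=np.sin(r)/r if r>1e-9 else 1.; d=np.array([x*s,-y*s,-np.cos(r)])
    else: d=np.array([x,-y,-1.])
    d=R.from_rotvec(c["orientation"]).apply(d); return np.array(c["xyz"]),d/np.linalg.norm(d)
def plane(c,px,z,fish=False):
    o,d=ray(c,px,fish); return o+d*(z-o[2])/d[2]
def cross(rays):
    A=np.zeros((3,3));b=np.zeros(3)
    for o,d in rays:
        P=np.eye(3)-np.outer(d,d);A+=P;b+=P@o
    p=np.linalg.solve(A,b); return p,[np.linalg.norm((np.eye(3)-np.outer(d,d))@(p-o)) for o,d in rays]
def proj(c,p,fish=False):
    q=R.from_rotvec(c["orientation"]).inv().apply(np.array(p)-c["xyz"]); v=np.array([q[0],-q[1],-q[2]])
    if fish:
        th=np.arctan2(np.hypot(v[0],v[1]),v[2]); k=th/max(np.hypot(v[0],v[1]),1e-9); v=np.array([v[0]*k,v[1]*k,1])
    K=c["K"]; return K[:2,:2]@(v[:2]/v[2])+K[:2,2]
E
python3 - <<'E'
from h import *; from cell import arm
t=arm.calibration("top");s=arm.calibration("side")
for n,a,b,z in [("large",(172,239),(228,156),.08),("mug",(102,222),(224,130),.08),("ring",(115,178),(260,138),.03),("marble",(185,179),(279,164),.015),("pict",(273,232),(265,175),.13),("plinth",(354,177),(348,235),.06),("small",(369,236),(300,269),.045),("candle",(451,230),(343,307),.1),("globe",(272,133),(343,180),.06)]:
    print(n,cross([ray(t,a),ray(s,b)]),plane(t,a,z),plane(s,b,z))
a=cv2.imread("pics/top0.png");b=cv2.imread("pics/side0.png")
u=lambda i,x,y,w,h:cv2.resize(i[y:y+h,x:x+w],(400,300),interpolation=cv2.INTER_CUBIC)
cv2.imwrite("pics/crop1.png",np.vstack([np.hstack([u(a,75,140,160,120),u(a,235,190,120,90)]),np.hstack([u(b,180,115,120,90),u(b,200,155,120,90)])]))
E
```

```text
large (array([0.43502089, 0.21046939, 0.07733631]), [np.float64(0.0007127821491772496), np.float64(0.0007127821491772563)]) [0.43397953 0.20998255 0.08      ] [0.43460842 0.20642418 0.08      ]
mug (array([0.47243006, 0.36532226, 0.07078241]), [np.float64(0.0018017096373491507), np.float64(0.0018017096373491442)]) [0.46910468 0.36188217 0.08      ] [0.46984125 0.34939297 0.08      ]
ring (array([0.59034701, 0.36804779, 0.01192341]), [np.float64(0.004194465915564766), np.float64(0.004194465915564879)]) [0.58109286 0.3618193  0.03      ] [0.58379971 0.33965531 0.03      ]
marble (array([0.58767276, 0.20308845, 0.01264339]), [np.float64(0.0023459281393543112), np.float64(0.0023459281393544496)]) [0.58466992 0.20310446 0.015     ] [0.58875611 0.19994721 0.015     ]
pict (array([ 0.45012638, -0.00691793,  0.14839614]), [np.float64(0.009309178596921118), np.float64(0.00930917859692119)]) [ 0.44379394 -0.00450147  0.13      ] [0.46916264 0.01604046 0.13      ]
plinth (array([ 0.58514554, -0.18742665,  0.06002149]), [np.float64(0.004296546733985934), np.float64(0.00429654673398583)]) [ 0.58089147 -0.18585913  0.06      ] [ 0.58990778 -0.18751412  0.06      ]
small (array([ 0.45114256, -0.219832  ,  0.03984679]), [np.float64(0.0008233682427031918), np.float64(0.0008233682427033329)]) [ 0.44961539 -0.2183428   0.045     ] [ 0.44980821 -0.22393834  0.045     ]
candle (array([ 0.45755228, -0.37887663,  0.09831357]), [np.float64(0.00103061004138244), np.float64(0.0010306100413824174)]) [ 0.45629239 -0.37772262  0.1       ] [ 0.45783565 -0.38000916  0.1       ]
globe (array([ 0.68480255, -0.00107014,  0.06188452]), [np.float64(0.0019112978431125795), np.float64(0.0019112978431129312)]) [ 6.83598166e-01 -4.96703764e-04  6.00000000e-02] [0.68852092 0.00126766 0.06      ]
```

View pics/crop1.png

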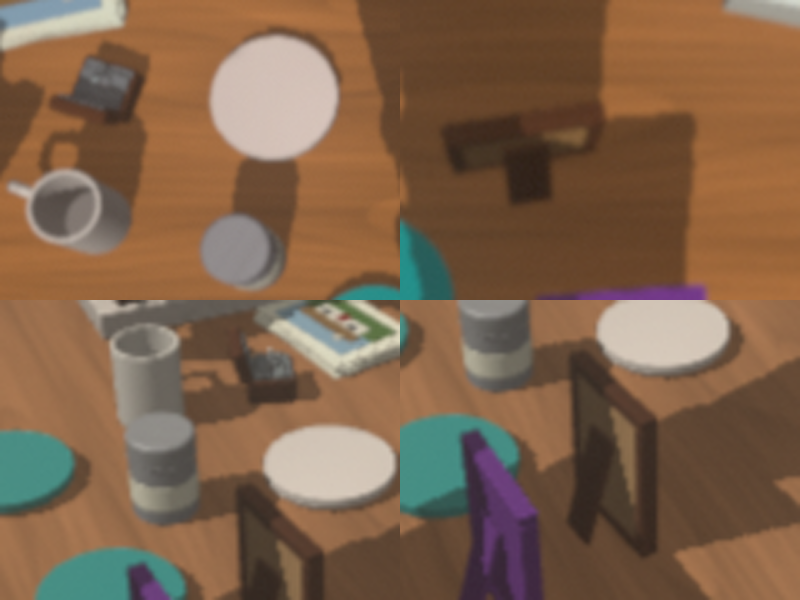

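Picture with strut towards the robot is the brown one (263,200 side / 271,236 top); purple one excluded. The large tin is the taller (0.435,0.21), and the small tin is at (0.45,-0.22). The ring box's direction needs a closer look.

```bash
python3 -m pendant '{"slide":[[0,0,0],[0,0,0],[0,0,0],[0,0,0],[0,0,0]],"dr":[[0,0,-1],[0,0,-1],[0,0,-1],[0,0,-0.85],[0,0,0]],"claw":[1,1,1,1,1]}'
python3 -m pendant '{"slide":[[-0.1,-0.1,-0.02],[-0.1,-0.1,-0.02],[-0.1,-0.1,-0.02],[-0.1,-0.1,-0.02],[-0.1,-0.1,0],[-0.1,-0.1,0],[-0.1,-0.1,0],[0,0,0],[0,0,0]],"dr":[[0,0,0],[0,0,0],[0,0,0],[0,0,0],[0,0,0],[0,0,0],[0,0,0],[0,0,0],[0,0,0]],"claw":[1,1,1,1,1,1,1,1,1]}'
python3 - <<'E'
from cell import arm; from h import *
import pickle
c=arm.calibration("wrist");im=arm.get_image("wrist");cv2.imwrite("pics/w1.png",im[:,:,::-1]);pickle.dump(c,open("w1.pkl","wb"))
for n,p in dict(ring=(.585,.363,.02),mug=(.465,.36,.08),marble=(.587,.203,.015),large=(.435,.21,.08)).items(): print(n,proj(c,p,True))
print(c)
E
```

```text
clock: 0.6
position: [0.2785, 0.5592, 0.2263]
ee_rot: [0.002, -3.141, 0.001]
force: [-1.0, 0.2, -0.1]
width: 1.0
gripper_force: 0.0
clock: 1.5
position: [0.4891, 0.3486, 0.2505]
ee_rot: [-0.008, -3.141, 0.0]
force: [-0.5, 0.7, -0.0]
width: 1.001
gripper_force: 0.0
ring [292.26323623 247.66873651]
mug [292.05810488 165.52339938]
marble [175.94913693 246.67452518]
large [150.83421112 141.03497782]
{'K': array([[325.1922621 ,   0.        , 280.30298731],
       [  0.        , 325.1922621 , 209.11902036],
       [  0.        ,   0.        ,   1.        ]]), 'xyz': array([0.4049757 , 0.3484629 , 0.40963178]), 'orientation': array([-0.24749057, -0.24512373,  1.55158969])}
```

View pics/w1.png

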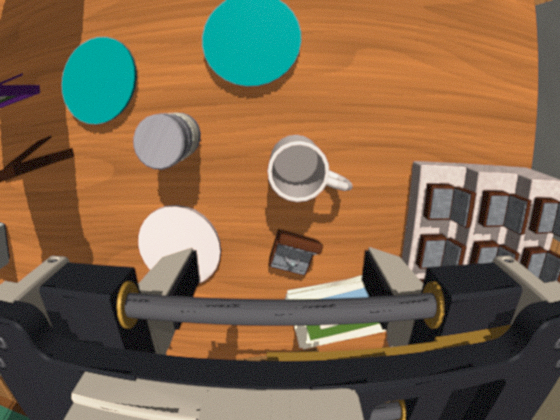

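Wrist image: ring box (295,255), with the lid on the side of the robot (its top edge at (322,245)); mug (298,168) with handle right (345,182); marble (179,245); large tin (165,140). Turquoise discs at the top are excluded.

```bash
python3 -m pendant '{"slide":[[0.1,0,0.1],[0.1,0,0.1],[0.1,0,0.05],[0,0,0],[0,0,0]],"dr":[[0,0,0],[0,0,0],[0,0,0],[0,0,0],[0,0,0]],"claw":[1,1,1,1,1]}'
python3 - <<'E'
from cell import arm; from h import *
import pickle
c=arm.calibration("wrist");im=arm.get_image("wrist");cv2.imwrite("pics/w2.png",im[:,:,::-1]);pickle.dump(c,open("w2.pkl","wb"))
u,v=proj(c,(.585,.363,.02),True).astype(int);print(u,v,c["xyz"]);
x0,y0=u-50,v-50;print(x0,y0)
w=cv2.imread("pics/w1.png")[205:285,240:340]
cv2.imwrite("pics/crop2.png",np.hstack([cv2.resize(im[y0:y0+90,x0:x0+100,::-1],(400,360),interpolation=cv2.INTER_CUBIC),cv2.resize(w,(400,360),interpolation=cv2.INTER_CUBIC)]))
E
```

```text
clock: 2.05
position: [0.397, 0.3509, 0.1758]
ee_rot: [0.005, -3.141, -0.0]
force: [0.8, 0.9, 0.7]
width: 1.001
gripper_force: 0.0
290 338 [0.31287676 0.35006988 0.33498271]
240 288
```

View pics/crop2.png

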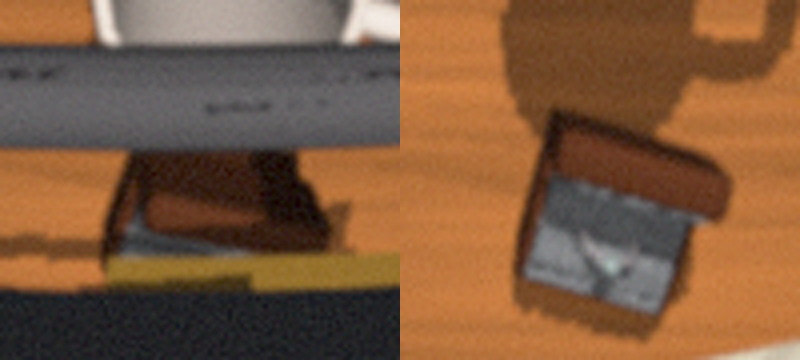

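Right half: the ring box opens towards image-down (+x), yawed slightly; front edge corners at about (523,278) and (662,315) in the crop. I take one more view from beyond it.

```bash
python3 -m pendant '{"slide":[[-0.12,0,-0.1],[-0.12,0,-0.1],[-0.12,0,-0.03],[-0.12,0,0],[-0.12,0,0],[0,0,0],[0,0,0]],"dr":[[0,0,0],[0,0,0],[0,0,0],[0,0,0],[0,0,0],[0,0,0],[0,0,0]],"claw":[1,1,1,1,1,1,1]}'
python3 - <<'E'
from cell import arm; from h import *
import pickle
c=arm.calibration("wrist");im=arm.get_image("wrist");cv2.imwrite("pics/w3.png",im[:,:,::-1]);pickle.dump(c,open("w3.pkl","wb"))
print(c["xyz"]); r=[proj(c,p,True).astype(int) for p in ((.585,.363,.02),(.587,.203,.015))];print(r)
(u,v)=r[0]
a=cv2.imread("pics/w3.png")[v-45:v+45,u-50:u+50];print(u-50,v-45)
cv2.imwrite("pics/crop3.png",cv2.resize(a,(600,540),interpolation=cv2.INTER_CUBIC))
w1=pickle.load(open("w1.pkl","rb"))
A=plane(w1,(270.75,266.8),.026,True);B=plane(w1,(305.3,275),.026,True);print(A,B,np.linalg.norm(A-B),np.arctan2(B[1]-A[1],B[0]-A[0])-np.pi/2)
E
```

```text
clock: 2.8
position: [0.5798, 0.3494, 0.2447]
ee_rot: [0.003, 3.141, 0.0]
force: [-0.4, 0.6, -0.4]
width: 1.001
gripper_force: 0.0
[0.49551377 0.34893678 0.40376713]
[array([292, 181]), array([166, 183])]
242 136
[0.61026823 0.33439604 0.026     ] [0.62328978 0.38080284 0.026     ] 0.04819908237553276 -0.27356088089203956
```

View pics/crop3.png

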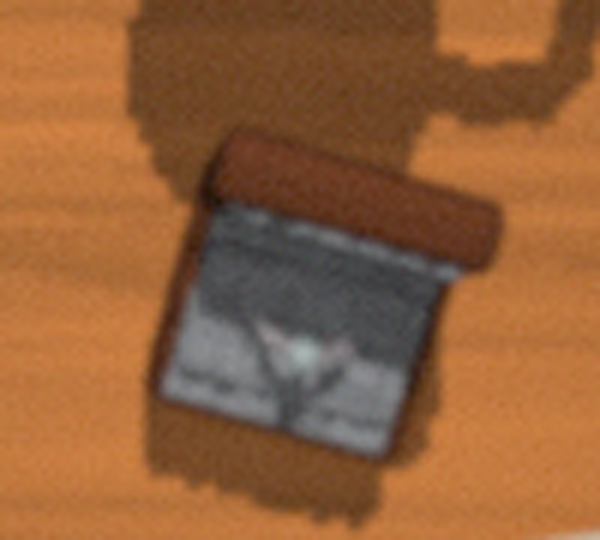

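Ring box corners in w3 (crop/6 + offset): front left (267.5,202.7), front right (307,213.2), lid's upper back edge (281,158)–(325,170); it opens to +x with yaw about -0.27.

```bash
cat > shot.py <<'E'
import sys,pickle,cv2
from cell import arm
c=arm.calibration("wrist");im=arm.get_image("wrist");n=sys.argv[1];cv2.imwrite(f"pics/{n}.png",im[:,:,::-1]);pickle.dump(c,open(n+".pkl","wb"))
E
python3 -m pendant '{"slide":[[0,-0.15,-0.05],[0,-0.15,-0.05],[0,-0.15,0],[0,-0.15,0],[0,-0.15,0],[0,-0.15,0],[0,-0.15,0],[0,0,0],[0,0,0]],"dr":[[0,0,0],[0,0,0],[0,0,0],[0,0,0],[0,0,0],[0,0,0],[0,0,0],[0,0,0],[0,0,0]],"claw":[1,1,1,1,1,1,1,1,1]}'
python3 shot.py w4
python3 -m pendant '{"slide":[[0,-0.15,0],[0,-0.15,0],[0,-0.15,0],[0,-0.15,0],[0,-0.15,0],[0,-0.1,0],[0,0,0],[0,0,0]],"dr":[[0,0,0],[0,0,0],[0,0,0],[0,0,0],[0,0,0],[0,0,0],[0,0,0],[0,0,0]],"claw":[1,1,1,1,1,1,1,1]}'
python3 shot.py w5
python3 - <<'E'
from h import *; import pickle
w1,w3,w4,w5=[pickle.load(open(f"w{i}.pkl","rb")) for i in (1,3,4,5)]
A=plane(w3,(267.5,202.7),.026,True);B=plane(w3,(307,213.2),.026,True);print(A,B,np.linalg.norm(A-B),np.arctan2(B[1]-A[1],B[0]-A[0])-np.pi/2)
print(cross([ray(w1,(270.75,266.8),1),ray(w3,(267.5,202.7),1)]),cross([ray(w1,(305.3,275),1),ray(w3,(307,213.2),1)]))
A=plane(w3,(281,158),.063,True);B=plane(w3,(325,170),.063,True);print(A,B,np.linalg.norm(A-B))
print(w4["xyz"],w5["xyz"])
a=cv2.imread("pics/w4.png")[:290];b=cv2.imread("pics/w5.png")[:290]
cv2.imwrite("pics/w45.png",np.vstack([a,b]))
E
```

```text
clock: 3.75
position: [0.5781, 0.0342, 0.2755]
ee_rot: [0.002, 3.141, 0.001]
force: [-0.8, 0.7, 1.3]
width: 0.999
gripper_force: 0.0
clock: 4.6
position: [0.5792, -0.2187, 0.2746]
ee_rot: [-0.002, 3.142, 0.002]
force: [-0.1, 1.0, -0.9]
width: 1.0
gripper_force: 0.0
[0.61034916 0.33306169 0.026     ] [0.62391792 0.38141403 0.026     ] 0.05022011534537016 -0.27358604943257814
(array([0.61035354, 0.3337251 , 0.02590212]), [np.float64(0.0006671329319673414), np.float64(0.0006671329319674666)]) (array([0.62479513, 0.38133099, 0.02338565]), [np.float64(0.0003066790547390845), np.float64(0.0003066790547390793)])
[0.54971532 0.34947881 0.063     ] [0.56251071 0.39663235 0.063     ] 0.04885874886597965
[0.4937545  0.03361408 0.43454651] [ 0.49495112 -0.219568    0.4336888 ]
```

View pics/w45.png

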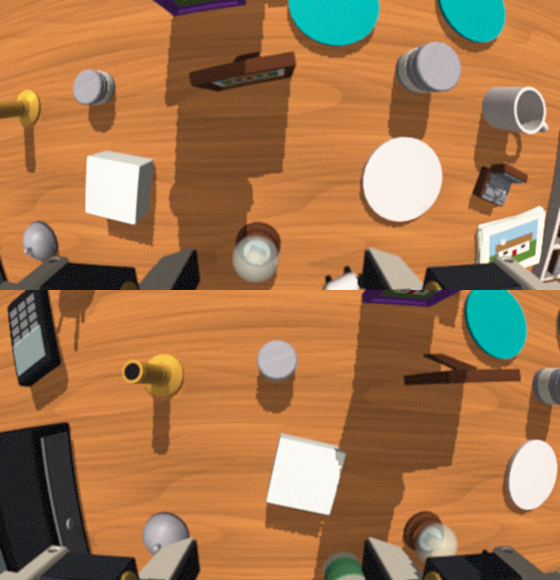

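w4 (top half): picture (243,70) strut behind, plinth (117,187), small tin (90,87), marble (402,179), globe (257,250); w5 (bottom half, row −290): plinth (306,185), small tin (277,70), candlestick top (132,82) and foot (163,85), picture top (462,87).

```bash
cat > m.py <<'E'
from h import *; import pickle
W={n:pickle.load(open(n+".pkl","rb")) for n in("w1","w3","w4","w5")}
I={n:cv2.imread(f"pics/{n}.png") for n in W}
def blob(n,box,f,z):
    x,y,w,h=box; im=cv2.GaussianBlur(I[n],(3,3),0)[y:y+h,x:x+w]; hsv=cv2.cvtColor(im,cv2.COLOR_BGR2HSV)
    m=f(hsv).astype(np.uint8); m=cv2.morphologyEx(m,cv2.MORPH_OPEN,np.ones((3,3)))
    c=max(cv2.findContours(m,cv2.RETR_EXTERNAL,cv2.CHAIN_APPROX_NONE)[0],key=cv2.contourArea)[:,0]+[x,y]
    return c,np.array([plane(W[n],p,z,True)[:2] for p in c.astype(float)],np.float32)
E
python3 - <<'E'
from m import *
white=lambda h:(h[...,1]<60)&(h[...,2]>190)
grey=lambda h:(h[...,1]<60)&(h[...,2]>60)
for nm,L,z,f in [("marble",[("w1",(120,190,115,100)),("w3",(110,140,115,95)),("w4",(350,125,105,105))],.015,white),
  ("plinth",[("w4",(75,140,90,90)),("w5",(255,135,100,100))],.06,white),
  ("small",[("w5",(245,40,65,55)),("w4",(65,60,60,55))],.045,grey),
  ("large",[("w1",(125,100,90,75)),("w4",(390,35,80,65))],.08,grey)]:
    rs=[]
    for n,b in L:
        c,P=blob(n,b,f,z); q=cv2.minAreaRect(P) ; e=cv2.fitEllipse(P); ce=cv2.fitEllipse(c)[0] if nm!="plinth" else c[:].mean(0); rs.append(ray(W[n],ce,True))
        print(nm,n,"ell",np.round(e[0],4),np.round(e[1],4),"rect",np.round(q[0],4),np.round(q[1],4),round(q[2],2),"px",np.round(ce,1))
    print("  cross",cross(rs))
u=lambda n,x,y,w,h:cv2.resize(I[n][y:y+h,x:x+w],(400,300),interpolation=cv2.INTER_CUBIC)
cv2.imwrite("pics/crop4.png",np.vstack([np.hstack([u("w4",180,40,120,90),u("w5",400,50,120,90)]),np.hstack([u("w3",260,80,80,60),u("w5",110,50,80,60)])]))
E
```

```text
marble w1 ell [0.5807 0.2052] [0.1059 0.118 ] rect [0.5804 0.2068] [0.118  0.1032] 77.72 px [178.3 240.8]
marble w3 ell [0.5886 0.2049] [0.1173 0.1186] rect [0.5895 0.2043] [0.1182 0.116 ] 87.14 px [169.8 183. ]
marble w4 ell [0.5883 0.2046] [0.1183 0.1196] rect [0.5879 0.2042] [0.1193 0.1192] 46.52 px [401.8 178.7]
  cross (array([0.58693942, 0.20442425, 0.00490665]), [np.float64(0.004166797825847035), np.float64(0.0021680365649599303), np.float64(0.0022054634321711014)])
plinth w4 ell [ 0.5842 -0.1859] [0.0907 0.1075] rect [ 0.5847 -0.1834] [0.0897 0.0912] 77.43 px [114.3 185. ]
plinth w5 ell [ 0.5879 -0.1912] [0.088  0.0981] rect [ 0.5867 -0.1891] [0.0803 0.0844] 77.81 px [303.3 185. ]
  cross (array([ 0.58819842, -0.19084131,  0.04470418]), [np.float64(0.001894277259978405), np.float64(0.0018942772599785185)])
small w5 ell [ 0.4508 -0.2235] [0.0451 0.0472] rect [ 0.4512 -0.2232] [0.0444 0.0473] 89.97 px [276.8  70.2]
small w4 ell [ 0.4516 -0.2134] [0.0457 0.0672] rect [ 0.4508 -0.2124] [0.0652 0.0448] 83.08 px [93. 87.]
  cross (array([ 0.44938936, -0.22362663,  0.02688115]), [np.float64(0.0004579855945599714), np.float64(0.0004579855945598948)])
large w1 ell [0.4345 0.2254] [0.0569 0.0766] rect [0.4361 0.2262] [0.0738 0.0582] 87.23 px [165.2 139.4]
large w4 ell [0.4399 0.2053] [0.0567 0.0869] rect [0.4384 0.2037] [0.0576 0.0851] 9.59 px [429.   68.1]
  cross (array([0.43650714, 0.21663051, 0.05244964]), [np.float64(0.000125284788144073), np.float64(0.0001252847881439908)])
```

View pics/crop4.png

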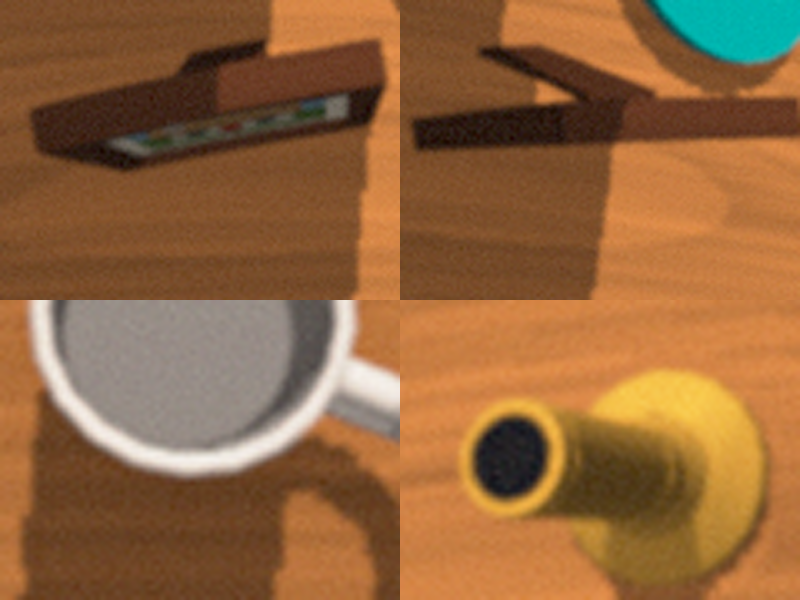

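Crop: picture's top back corners in w4 at (190,72)/(294.6,52), face below showing (front = +x); mug rim in w3 centred at about (298,83); candle hole in w5 at (132.4,81.6), foot centre (162,85.6).

```bash
python3 - <<'E'
from m import *
P=lambda n,a,z:np.round(plane(W[n],a,z,True),4)
t=pickle.load(open("w1.pkl","rb"))
print("pic w4 back",P("w4",(190,72.4),.13),P("w4",(294.6,52),.13),"front",P("w4",(192,85),.13),P("w4",(295.5,66.4),.13))
print("pic w5 L",P("w5",(404.5,86.6),.13),P("w5",(405.4,95),.13))
print("pic two-view h",cross([ray(W["w4"],(190,72.4),1),ray(W["w5"],(404.5,86.6),1)]))
A=P("w4",(190,72.4),.13);B=P("w4",(294.6,52),.13);print(np.linalg.norm(A-B),np.arctan2(B[1]-A[1],B[0]-A[0])-np.pi/2)
for n,a in(("w1",(163,141)),("w4",(436.5,67))):print("large",n,P(n,a,.08))
print(cross([ray(W["w1"],(163,141),1),ray(W["w4"],(436.5,67),1)]))
for n,a in(("w1",(297.5,168.5)),("w3",(298.4,83))):print("mug",n,P(n,a,.08))
print(cross([ray(W["w1"],(297.5,168.5),1),ray(W["w3"],(298.4,83),1)]))
print("handle tip",P("w1",(350,185),.05),P("w1",(350,185),.06))
print("candle",P("w5",(132.4,81.6),.1),P("w5",(162,85.6),.003), "w4 foot",P("w4",(25,106),.003))
u=lambda n,x,y,w,h:cv2.resize(I[n][y:y+h,x:x+w],(400,300),interpolation=cv2.INTER_CUBIC)
cv2.imwrite("pics/crop5.png",np.vstack([np.hstack([u("w1",250,120,120,90),u("w4",380,30,100,75)]),np.hstack([u("w1",120,100,100,75),u("w5",400,50,140,105)])]))
E
```

```text
pic w4 back [ 0.4582 -0.0509  0.13  ] [0.4421 0.0468 0.13  ] front [ 0.4705 -0.0491  0.13  ] [0.4559 0.0476 0.13  ]
pic w5 L [ 0.4701 -0.1003  0.13  ] [ 0.4783 -0.0991  0.13  ]
pic two-view h (array([ 0.45696373, -0.07118037,  0.05744523]), [np.float64(0.007186914744872815), np.float64(0.007186914744872827)])
0.09901767518983669 0.16332234705269855
large w1 [0.4358 0.2242 0.08  ]
large w4 [0.438  0.2133 0.08  ]
(array([0.43648024, 0.2195286 , 0.06798052]), [np.float64(0.00043035644960387763), np.float64(0.0004303564496039036)])
mug w1 [0.4681 0.3656 0.08  ]
mug w3 [0.4718 0.3665 0.08  ]
(array([0.47076927, 0.36680675, 0.0662788 ]), [np.float64(0.0004705805178984218), np.float64(0.0004705805178985915)])
handle tip [0.4929 0.4282 0.05  ] [0.4905 0.426  0.06  ]
candle [ 0.4597 -0.3782  0.1   ] [ 0.4596 -0.3793  0.003 ] w4 foot [ 0.4562 -0.3843  0.003 ]
```

View pics/crop5.png

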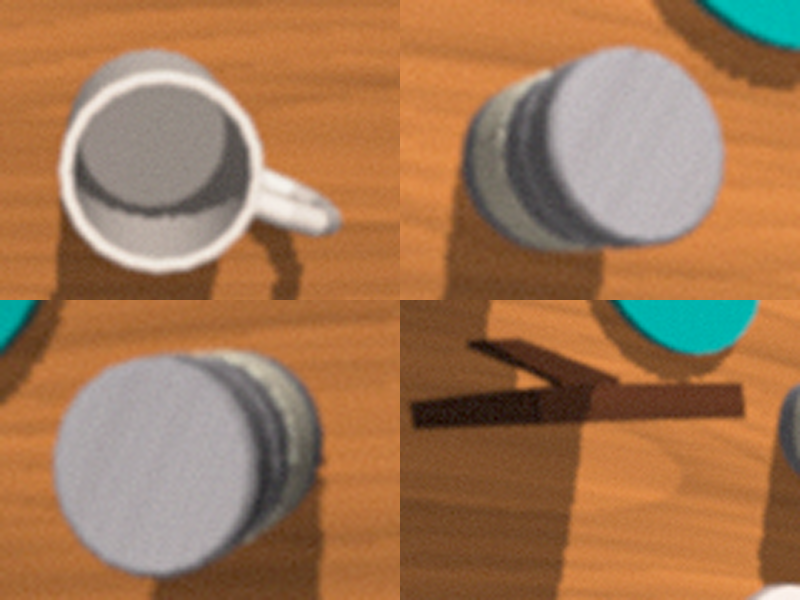

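```bash
python3 - <<'E'
from m import *
P=lambda n,a,z:np.round(plane(W[n],a,z,True),4)
for n,a in(("w1",(158.75,141.5)),("w4",(438.9,66))):print("large",n,P(n,a,.08))
print(cross([ray(W["w1"],(158.75,141.5),1),ray(W["w4"],(438.9,66),1)]))
print("pic R",P("w5",(520,79),.13),P("w5",(520,90.2),.13),cross([ray(W["w4"],(294.6,52),1),ray(W["w5"],(520,79),1)]))
# mug: rim, w1 crop 3.333
print("mug",P("w1",(250+162/3.333,120+171/3.333),.08))
m=np.array([.47,.366])
for z in(.05,.06,.07):
  h=P("w1",(250+338/3.333,120+218/3.333),z)[:2]-m; print(z,np.linalg.norm(h),np.arctan2(h[1],h[0])-np.pi/2)
# marble/plinth heights from w3/w4 and w4/w5
print("marble",cross([ray(W["w3"],(169.8,183),1),ray(W["w4"],(401.8,178.7),1)]))
# plinth targets
th=.16;ex=np.array([np.cos(th),np.sin(th)]);ey=np.array([-np.sin(th),np.cos(th)]);o=np.array([.457,-.001])
print("mug target",o+.075*ex,"candle target",o-.105*ey)
E
python3 - <<'E'
from m import *
from cell import arm
im=arm.get_image("top");print(arm.observe()["joints"])
# plinth top: stricter threshold
for T in(200,215,225,235):
  try:
    c,Q=blob("w5",(255,135,100,100),lambda h:(h[...,1]<60)&(h[...,2]>T),.06);q=cv2.minAreaRect(Q);print(T,q,np.round(cv2.boxPoints(q),4).tolist())
  except Exception as e:print(T,e)
E
```

```text
large w1 [0.436  0.2192 0.08  ]
large w4 [0.4363 0.2165 0.08  ]
(array([0.43608325, 0.21805952, 0.07716467]), [np.float64(0.00022742968156077848), np.float64(0.00022742968156083755)])
pic R [0.4413 0.0471 0.13  ] [0.4542 0.0475 0.13  ] (array([0.44174935, 0.04683234, 0.1301891 ]), [np.float64(0.000397682948575126), np.float64(0.00039768294857523285)])
mug [0.4711 0.3668 0.08  ]
0.05 0.06804976120457737 -0.35103088674242056
0.06 0.06514368733806834 -0.3266048851983179
0.07 0.06221422666882553 -0.3019260039646481
marble (array([0.58852056, 0.20481956, 0.00728605]), [np.float64(0.0001253199398783391), np.float64(0.000125319939878224)])
mug target [0.53104205 0.01094887] candle target [ 0.47372841 -0.10465886]
[ 0.13430558  0.39158238  0.20123337  1.53008463 -0.08264798  1.22842061
  1.92321161]
200 ((0.5865618586540222, -0.1891394406557083), (0.07968700677156448, 0.08413349092006683), 77.83490753173828) [[0.5370000004768372, -0.219200000166893], [0.6193000078201294, -0.2370000034570694], [0.6360999941825867, -0.1590999960899353], [0.5537999868392944, -0.1412999927997589]]
215 ((0.58774334192276, -0.18919287621974945), (0.07869377732276917, 0.08105644583702087), 77.66686248779297) [[0.5396999716758728, -0.21899999678134918], [0.6189000010490417, -0.2363000065088272], [0.635699987411499, -0.15940000116825104], [0.5565999746322632, -0.1421000063419342]]
225 ((0.5881885886192322, -0.18932926654815674), (0.07810486108064651, 0.07948093116283417), 77.66791534423828) [[0.5410000085830688, -0.21899999678134918], [0.6187000274658203, -0.23600000143051147], [0.6353999972343445, -0.15970000624656677], [0.557699978351593, -0.14270000159740448]]
235 ((0.5883500576019287, -0.1893434226512909), (0.07694356143474579, 0.07823935896158218), 77.77775573730469) [[0.5419999957084656, -0.21870000660419464], [0.618399977684021, -0.23520000278949738], [0.6347000002861023, -0.1599999964237213], [0.5583000183105469, -0.14350000023841858]]
```

All measured points agree (two views, heights ≈ 0.08/0.045/0.06/0.13/0.10): large tin (0.436,0.2175), small tin (0.4505,-0.2235), mug (0.4705,0.3665) yaw -0.31, ring box middle (0.594,0.363) yaw -0.27, candlestick (0.4595,-0.379), marble (0.588,0.205), plinth (0.5885,-0.189) yaw -0.214, picture (0.456,-0.001) yaw 0.16. Candlestick first, gripped across x so that the gripper body stays clear of the frame.

```bash
cat > go.py <<'E'
# go.py x y z ydeg : remaining slide (tool axes, units of .3) and turn to put TCP there, tool y at ydeg, tool down
import sys,numpy as np
from cell import arm
from scipy.spatial.transform import Rotation as R
x,y,z,a=map(float,sys.argv[1:]);s=arm.observe();T=R.from_rotvec(s["ee_rot"]);p=s["position"]
a=np.radians(a);yt=np.array([np.cos(a),np.sin(a),0]);zt=np.array([0,0,-1.]);G=R.from_matrix(np.c_[np.cross(yt,zt),yt,zt])
d=np.array([x,y,z])-p
print("pos",p.round(4),"slide now",(T.inv().apply(d)/.3).round(3),"| slide after turn",(G.inv().apply(d)/.3).round(3),"dr",((T.inv()*G).as_rotvec()/.12).round(2),"j7 %.2f"%s["joints"][6],"F",s["force"].round(1),"w %.3f gf %.1f t %.1f"%(s["width"],s["gripper_force"],s["clock"]))
E
python3 -m pendant '{"slide":[[0.1,-0.133,0],[0.1,-0.133,0],[0.1,-0.133,0],[0.1,-0.133,0],[0,0,0],[0,0,0],[0,0,0],[0,0,0],[0,0,0],[0,0,0]],"dr":[[0,0,0],[0,0,0],[0,0,0],[0,0,0],[0,0,1],[0,0,1],[0,0,1],[0,0,1],[0,0,1],[0,0,1]],"claw":[1,1,1,1,1,1,1,1,1,1]}' | head -3
python3 -m pendant '{"slide":[[0,0,0],[0,0,0],[0,0,0],[0,0,0],[0,0,0],[0,0,0],[0,0,0],[0,0,0],[0,0,0]],"dr":[[0,0,1],[0,0,1],[0,0,1],[0,0,1],[0,0,1],[0,0,1],[0,0,1],[0,0,0],[0,0,0]],"claw":[1,1,1,1,1,1,1,1,1]}' |head -3
python3 go.py .4595 -.379 .05 0
```

```text
clock: 5.7
position: [0.4601, -0.3778, 0.2748]
ee_rot: [1.108, 2.939, 0.002]
clock: 6.6
position: [0.4596, -0.3786, 0.2747]
ee_rot: [-2.202, -2.24, -0.001]
pos [ 0.4596 -0.3786  0.2747] slide now [-0.002 -0.     0.749] | slide after turn [-0.001 -0.     0.749] dr [ 0.   -0.    0.14] j7 0.84 F [ 0.2 -0.  -0.8] w 1.000 gf 0.0 t 6.6
```

```bash
python3 -m pendant '{"slide":[[0,0,0.14],[0,0,0.14],[0,0,0.14],[0,0,0.14],[0,0,0.1],[0,0,0.06],[0,0,0.03],[0,0,0],[0,0,0]],"dr":[[0,0,0.1],[0,0,0],[0,0,0],[0,0,0],[0,0,0],[0,0,0],[0,0,0],[0,0,0],[0,0,0]],"claw":[1,1,1,1,1,1,1,1,1]}'
python3 -m pendant '{"slide":[[0,0,0],[0,0,0],[0,0,0],[0,0,0],[0,0,0],[0,0,0],[0,0,0],[0,0,0]],"dr":[[0,0,0],[0,0,0],[0,0,0],[0,0,0],[0,0,0],[0,0,0],[0,0,0],[0,0,0]],"claw":[0,0,0,0,0,0,0,0]}' 25
```

```text
clock: 7.5
position: [0.4592, -0.3803, 0.0506]
ee_rot: [2.22, 2.221, 0.001]
force: [0.7, -0.0, 0.8]
width: 1.001
gripper_force: 0.0
clock: 8.3
position: [0.4586, -0.38, 0.0497]
ee_rot: [-2.223, -2.22, -0.0]
force: [0.5, -0.2, 0.1]
width: 0.357
gripper_force: 0.0
```

```bash
python3 -m pendant '{"slide":[[0,0,0],[0,0,0],[0,0,0],[0,0,0],[0,0,-0.03],[0,0,-0.06],[0,0,-0.1],[0,0,-0.1],[0,0,-0.1],[0,0,-0.1]],"dr":[[0,0,0],[0,0,0],[0,0,0],[0,0,0],[0,0,0],[0,0,0],[0,0,0],[0,0,0],[0,0,0],[0,0,0]],"claw":[0,0,0,0,0,0,0,0,0,0]}'
python3 go.py .473 -.105 .05 0
```

```text
clock: 9.3
position: [0.458, -0.3798, 0.1983]
ee_rot: [-2.223, -2.219, 0.0]
force: [0.6, -0.1, -3.1]
width: 0.269
gripper_force: 25.0
pos [ 0.458  -0.3798  0.1983] slide now [0.916 0.049 0.495] | slide after turn [0.916 0.05  0.494] dr [-0.   -0.   -0.01] j7 0.87 F [ 0.6 -0.1 -3.1] w 0.269 gf 25.0 t 9.3
```

```bash
python3 -m pendant '{"slide":[[0.06,0.005,0],[0.1,0.005,0],[0.12,0.005,0],[0.12,0.005,0],[0.12,0.005,0],[0.12,0.005,0],[0.12,0.01,0],[0.1,0.01,0],[0.05,0,0],[0,0,0]],"dr":[[0,0,0],[0,0,0],[0,0,0],[0,0,0],[0,0,0],[0,0,0],[0,0,0],[0,0,0],[0,0,0],[0,0,0]],"claw":[0,0,0,0,0,0,0,0,0,0]}'
python3 go.py .473 -.105 .051 0
```

```text
clock: 10.3
position: [0.4737, -0.1044, 0.1969]
ee_rot: [-2.217, -2.224, -0.001]
force: [0.2, -0.6, -3.0]
width: 0.267
gripper_force: 25.0
pos [ 0.4737 -0.1044  0.1969] slide now [-0.003 -0.002  0.486] | slide after turn [-0.002 -0.002  0.486] dr [-0.   -0.01  0.02] j7 0.29 F [ 0.2 -0.6 -3. ] w 0.267 gf 25.0 t 10.3
```

```bash
python3 -m pendant '{"slide":[[0,0,0.08],[0,0,0.1],[0,0,0.1],[0,0,0.1],[0,0,0.06],[0,0,0.03],[0,0,0.01],[0,0,0],[0,0,0]],"dr":[[0,0,0],[0,0,0],[0,0,0],[0,0,0],[0,0,0],[0,0,0],[0,0,0],[0,0,0],[0,0,0]],"claw":[0,0,0,0,0,0,0,0,0]}'
```

```text
clock: 11.2
position: [0.4746, -0.1074, 0.0537]
ee_rot: [2.222, 2.219, 0.002]
force: [0.2, -0.2, -3.4]
width: 0.273
gripper_force: 25.0
```

```bash
python3 -m pendant '{"slide":[[0,0,0.005],[0,0,0.004],[0,0,0.003],[0,0,0]],"dr":[[0,0,0],[0,0,0],[0,0,0],[0,0,0]],"claw":[0,0,0,0]}'
```

```text
clock: 11.6
position: [0.4742, -0.107, 0.0495]
ee_rot: [2.222, 2.22, 0.001]
force: [0.1, 0.7, 2.6]
width: 0.274
gripper_force: 25.0
```

```bash
python3 -m pendant '{"slide":[[0,0,0],[0,0,0],[0,0,0],[0,0,0],[0,0,0],[0,0,0],[0,0,-0.03],[0,0,-0.1],[0,0,-0.15],[0,0,-0.15]],"dr":[[0,0,0],[0,0,0],[0,0,0],[0,0,0],[0,0,0],[0,0,0],[0,0,0],[0,0,0],[0,0,0],[0,0,0]],"claw":[0.4,0.5,0.6,0.7,0.8,0.8,0.9,1,1,1]}'
python3 -m pendant '{"slide":[[0,0,-0.15],[0,0,-0.1],[0.14,0,-0.05],[0.16,0,0],[0.16,0,0],[0.16,0,0],[0.16,0,0],[0.16,0,0],[0.16,0,0],[0.16,0,0]],"dr":[[0,0,0],[0,0,0],[0,0,0.5],[0,0,0.5],[0,0,0.5],[0,0,0.5],[0,0,0.5],[0,0,0],[0,0,0],[0,0,0]],"claw":[1,1,1,1,1,1,1,1,1,1]}'
python3 go.py .4705 .3665 .036 -17.8
```

```text
clock: 12.6
position: [0.4731, -0.1073, 0.1799]
ee_rot: [-2.223, -2.219, 0.002]
force: [1.6, 1.7, 0.0]
width: 0.997
gripper_force: 0.0
clock: 13.6
position: [0.5456, 0.2636, 0.2689]
ee_rot: [2.529, 1.863, 0.001]
force: [0.4, 0.4, 0.3]
width: 0.998
gripper_force: 0.0
pos [0.5456 0.2636 0.2689] slide now [ 0.253 -0.341  0.776] | slide after turn [ 0.25  -0.343  0.776] dr [ 0.   -0.    0.08] j7 -0.68 F [0.4 0.4 0.3] w 0.998 gf 0.0 t 13.6
```

```bash
python3 -m pendant '{"slide":[[0.083,-0.114,0.02],[0.083,-0.114,0.08],[0.083,-0.114,0.08],[0,0,0.1],[0,0,0],[0,0,0]],"dr":[[0,0,0.08],[0,0,0],[0,0,0],[0,0,0],[0,0,0],[0,0,0]],"claw":[1,1,1,1,1,1]}' | head -2
python3 go.py .4705 .3665 .036 -17.8
```

```text
clock: 14.2
position: [0.471, 0.363, 0.185]
pos [0.471 0.363 0.185] slide now [ 0.011 -0.005  0.497] | slide after turn [ 0.011 -0.005  0.497] dr [ 0.01  0.01 -0.01] j7 -0.89 F [ 1.2 -0.3  0.9] w 0.998 gf 0.0 t 14.2
```

```bash
python3 -m pendant '{"slide":[[0.011,-0.005,0.08],[0,0,0.1],[0,0,0.1],[0,0,0.1],[0,0,0.07],[0,0,0.04],[0,0,0.007],[0,0,0],[0,0,0],[0,0,0]],"dr":[[0,0,0],[0,0,0],[0,0,0],[0,0,0],[0,0,0],[0,0,0],[0,0,0],[0,0,0],[0,0,0],[0,0,0]],"claw":[1,1,1,1,1,1,1,1,0.5,0.5]}'
python3 -m pendant '{"slide":[[0,0,0],[0,0,0],[0,0,0],[0,0,0],[0,0,0],[0,0,0]],"dr":[[0,0,0],[0,0,0],[0,0,0],[0,0,0],[0,0,0],[0,0,0]],"claw":[0.4,0.4,0.4,0.4,0.4,0.4]}' 25
```

```text
clock: 15.2
position: [0.4706, 0.3682, 0.0363]
ee_rot: [-2.538, -1.851, -0.003]
force: [0.5, 0.4, 0.1]
width: 0.874
gripper_force: 0.0
clock: 15.8
position: [0.4703, 0.3679, 0.0355]
ee_rot: [-2.538, -1.851, -0.001]
force: [-0.4, -0.7, 5.5]
width: 0.683
gripper_force: 25.0
```

```bash
python3 -m pendant '{"slide":[[0,0,-0.03],[0,0,-0.06],[0,0,-0.1],[0,0,-0.1],[0,0,-0.1],[0,0,-0.08],[0,0,-0.03],[0,0,0]],"dr":[[0,0,0],[0,0,0],[0,0,0],[0,0,0],[0,0,0],[0,0,0],[0,0,0],[0,0,0]],"claw":[0.4,0.4,0.4,0.4,0.4,0.4,0.4,0.4]}'
python3 -m pendant '{"slide":[[0,0,0],[0,0,0],[0,0,0],[0,0,0],[0,0,0],[0,0,0],[0,0,0],[0,0,0],[0,0,0],[0,0,0]],"dr":[[0,0,0.5],[0,0,1],[0,0,1],[0,0,1],[0,0,1],[0,0,1],[0,0,1],[0,0,1],[0,0,1],[0,0,0.66]],"claw":[0.4,0.4,0.4,0.4,0.4,0.4,0.4,0.4,0.4,0.4]}'
python3 go.py .533 .0114 .037 -80.8
```

```text
clock: 16.6
position: [0.4701, 0.368, 0.1859]
ee_rot: [-2.538, -1.851, -0.003]
force: [0.2, 0.2, -4.6]
width: 0.685
gripper_force: 25.0
clock: 17.6
position: [0.4689, 0.367, 0.183]
ee_rot: [3.13, 0.245, -0.004]
force: [-0.2, 0.5, -2.0]
width: 0.683
gripper_force: 25.0
pos [0.4689 0.367  0.183 ] slide now [0.028 1.203 0.489] | slide after turn [0.021 1.204 0.487] dr [ 0.02  0.02 -0.04] j7 -1.85 F [-0.2  0.5 -2. ] w 0.683 gf 25.0 t 17.6
```

```bash
python3 -m pendant '{"slide":[[0,0.08,0],[0.003,0.13,0],[0.003,0.13,0],[0.003,0.13,0],[0.003,0.13,0],[0.003,0.13,0],[0.003,0.13,0],[0.003,0.13,0],[0,0.13,0],[0,0.083,0]],"dr":[[0,0,0],[0,0,0],[0,0,0],[0,0,0],[0,0,0],[0,0,0],[0,0,0],[0,0,0],[0,0,0],[0,0,0]],"claw":[0.4,0.4,0.4,0.4,0.4,0.4,0.4,0.4,0.4,0.4]}' >/dev/null
python3 -m pendant '{"slide":[[0,0,0],[0,0,0]],"dr":[[0,0,0],[0,0,0]],"claw":[0.4,0.4]}'
python3 go.py .533 .0114 .037 -80.8
```

```text
clock: 18.8
position: [0.533, 0.0121, 0.1837]
ee_rot: [3.131, 0.25, -0.004]
force: [-0.3, 1.4, -2.5]
width: 0.683
gripper_force: 25.0
pos [0.533  0.0121 0.1837] slide now [0.001 0.002 0.489] | slide after turn [-0.     0.002  0.489] dr [ 0.    0.02 -0.01] j7 -1.22 F [-0.3  1.4 -2.5] w 0.683 gf 25.0 t 18.8
```

```bash
python3 -m pendant '{"slide":[[0,0,0.08],[0,0,0.1],[0,0,0.1],[0,0,0.1],[0,0,0.06],[0,0,0.03],[0,0,0.01],[0,0,0],[0,0,0.004],[0,0,0.004]],"dr":[[0,0,0],[0,0,0],[0,0,0],[0,0,0],[0,0,0],[0,0,0],[0,0,0],[0,0,0],[0,0,0],[0,0,0]],"claw":[0.4,0.4,0.4,0.4,0.4,0.4,0.4,0.4,0.4,0.4]}'
```

```text
clock: 19.8
position: [0.5346, 0.0127, 0.0394]
ee_rot: [-3.131, -0.253, -0.003]
force: [-0.0, 0.1, -2.7]
width: 0.682
gripper_force: 25.0
```

```bash
python3 -m pendant '{"slide":[[0,0,0],[0,0,0]],"dr":[[0,0,0],[0,0,0]],"claw":[0.4,0.4]}'
```

```text
clock: 20.0
position: [0.5341, 0.0125, 0.039]
ee_rot: [-3.131, -0.252, -0.001]
force: [-0.1, 0.3, -2.1]
width: 0.68
gripper_force: 25.0
```

```bash
python3 -m pendant '{"slide":[[0,0,0.005],[0,0,0.004],[0,0,0.002],[0,0,0]],"dr":[[0,0,0],[0,0,0],[0,0,0],[0,0,0]],"claw":[0.4,0.4,0.4,0.4]}'
```

```text
clock: 20.4
position: [0.5339, 0.0125, 0.0355]
ee_rot: [-3.131, -0.252, 0.0]
force: [-2.0, 0.5, 2.3]
width: 0.685
gripper_force: 25.0
```

Contact. Release, rise, and go to the large tin.

```bash
python3 -m pendant '{"slide":[[0,0,0],[0,0,0],[0,0,0],[0,0,0],[0,0,-0.02],[0,0,-0.08],[0,0,-0.14],[0,0,-0.15],[0,0,-0.15],[0,0,-0.15]],"dr":[[0,0,0],[0,0,0],[0,0,0],[0,0,0],[0,0,0],[0,0,0],[0,0,0],[0,0,0],[0,0,0],[0,0,0]],"claw":[0.8,0.9,1,1,1,1,1,1,1,1]}'
python3 shot.py w6
python3 go.py .436 .2175 .026 -90
```

```text
clock: 21.4
position: [0.5335, 0.0121, 0.2446]
ee_rot: [3.131, 0.251, 0.0]
force: [0.9, 0.9, 0.3]
width: 0.998
gripper_force: 0.0
pos [0.537  0.0114 0.2514] slide now [-0.23  -0.732  0.749] | slide after turn [-0.337 -0.687  0.751] dr [-0.01 -0.08  1.33] j7 -1.27 F [ 4.  -1.2  5.7] w 1.001 gf 0.0 t 21.4
```

```bash
python3 -m pendant '{"slide":[[0,0,0],[0,0,0],[-0.067,-0.137,0],[-0.067,-0.137,0],[-0.067,-0.137,0.05],[-0.067,-0.137,0.1],[-0.067,-0.137,0.1],[0,0,0],[0,0,0]],"dr":[[0,0,0.66],[0,0,0.66],[0,0,0],[0,0,0],[0,0,0],[0,0,0],[0,0,0],[0,0,0],[0,0,0]],"claw":[1,1,1,1,1,1,1,1,1]}' | head -2
python3 go.py .436 .2175 .026 -90
python3 - <<'E'
from h import *;import pickle
from cell import arm
c=pickle.load(open("w6.pkl","rb"));print(c["xyz"])
t=arm.get_image("top")[:,:,::-1];s=arm.get_image("side")[:,:,::-1]
u=lambda i,x,y,w,h:cv2.resize(i[y:y+h,x:x+w],(400,300),interpolation=cv2.INTER_CUBIC)
cv2.imwrite("pics/chk1.png",np.hstack([u(t,230,150,160,120),u(s,200,150,160,120)]))
E
```

```text
clock: 22.35
position: [0.4357, 0.2111, 0.1723]
pos [0.4357 0.2111 0.1723] slide now [ 0.002 -0.022  0.487] | slide after turn [ 0.001 -0.021  0.488] dr [0.01 0.01 0.04] j7 -1.84 F [-0.2  0.2  1.1] w 0.999 gf 0.0 t 22.4
[0.61682564 0.02501301 0.40370928]
```

View pics/chk1.png

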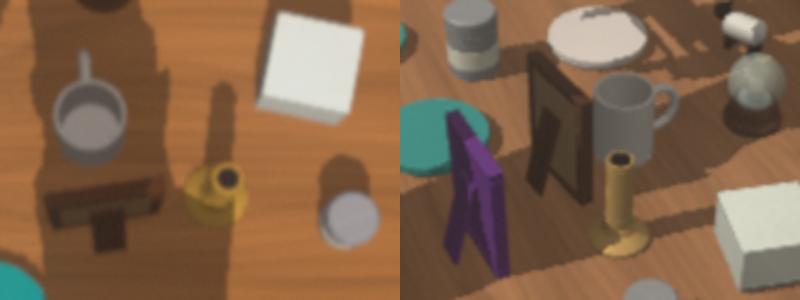

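Mug stands in front (handle to the customers) and the candlestick upright on the picture's −y side, gap clear; both upright. Now grasping the large tin.

```bash
python3 -m pendant '{"slide":[[0,-0.021,0.08],[0,0,0.1],[0,0,0.1],[0,0,0.1],[0,0,0.06],[0,0,0.035],[0,0,0.01],[0,0,0],[0,0,0],[0,0,0]],"dr":[[0,0,0],[0,0,0],[0,0,0],[0,0,0],[0,0,0],[0,0,0],[0,0,0],[0,0,0],[0,0,0],[0,0,0]],"claw":[1,1,1,1,1,1,1,0.8,0.5,0.4]}' 25
python3 -m pendant '{"slide":[[0,0,0],[0,0,0],[0,0,0],[0,0,0],[0,0,0],[0,0,0]],"dr":[[0,0,0],[0,0,0],[0,0,0],[0,0,0],[0,0,0],[0,0,0]],"claw":[0.4,0.4,0.4,0.4,0.4,0.4]}' 25
python3 - <<'E'
from h import *
from cell import arm
t=arm.calibration("top");o=np.array([.456,-.001]);th=.16;M=np.array([[np.cos(th),np.sin(th)],[-np.sin(th),np.cos(th)]])
for n,p,z in(("mug",(230+90/2.5,150+115/2.5),.08),("candle",(230+228/2.5,150+178/2.5),.1)):
  w=plane(t,p,z);print(n,w,M@(w[:2]-o))
E
```

```text
clock: 23.45
position: [0.437, 0.2173, 0.0279]
ee_rot: [-3.14, -0.004, -0.002]
force: [-0.3, -0.2, -0.8]
width: 0.791
gripper_force: 0.0
clock: 24.05
position: [0.4366, 0.2173, 0.0274]
ee_rot: [-3.141, -0.004, -0.001]
force: [-1.1, 0.4, 6.1]
width: 0.647
gripper_force: 25.0
mug [0.53011592 0.0111702  0.08      ] [0.0751082  0.00020674]
candle [ 0.47219308 -0.10573636  0.1       ] [-0.00070015 -0.10597844]
```

```bash
python3 -m pendant '{"slide":[[0,0,-0.03],[0,0,-0.07],[0,0,-0.1],[0,0,-0.02],[0.05,0,0],[0.1,0.01,0],[0.12,0.01,0],[0.12,0.01,0],[0.08,0.01,0],[0.034,0.003,0]],"dr":[[0,0,0],[0,0,0],[0,0,0],[0,0,0],[0,0,0],[0,0,0],[0,0,0],[0,0,0],[0,0,0],[0,0,0]],"claw":[0.4,0.4,0.4,0.4,0.4,0.4,0.4,0.4,0.4,0.4]}'
python3 -m pendant '{"slide":[[0,0,0],[0,0,0]],"dr":[[0,0,0],[0,0,0]],"claw":[0.4,0.4]}' >/dev/null
python3 go.py .588 .2045 .0425 -90
```

```text
clock: 25.05
position: [0.5895, 0.2033, 0.0925]
ee_rot: [3.141, 0.002, 0.001]
force: [-0.1, 0.1, -2.1]
width: 0.65
gripper_force: 25.0
pos [0.5861 0.2046 0.0924] slide now [0.006 0.    0.166] | slide after turn [0.006 0.    0.166] dr [0.   0.02 0.02] j7 -1.59 F [-1.5  0.4 -2.4] w 0.647 gf 25.0 t 25.2
```

```bash
python3 -m pendant '{"slide":[[0.003,0,0.05],[0,0,0.06],[0,0,0.03],[0,0,0.015],[0,0,0.006],[0,0,0],[0,0,0]],"dr":[[0,0,0],[0,0,0],[0,0,0],[0,0,0],[0,0,0],[0,0,0],[0,0,0]],"claw":[0.4,0.4,0.4,0.4,0.4,0.4,0.4]}'
```

```text
clock: 25.95
position: [0.5889, 0.2045, 0.0452]
ee_rot: [-3.141, -0.004, -0.001]
force: [1.3, 0.6, -0.7]
width: 0.647
gripper_force: 25.0
```

```bash
python3 -m pendant '{"slide":[[0,0,0.004],[0,0,0.004],[0,0,0]],"dr":[[0,0,0],[0,0,0],[0,0,0]],"claw":[0.4,0.4,0.4]}'
```

```text
clock: 26.25
position: [0.5888, 0.2046, 0.0425]
ee_rot: [-3.141, -0.004, -0.001]
force: [0.4, 0.5, -0.9]
width: 0.647
gripper_force: 25.0
```

```bash
python3 -m pendant '{"slide":[[0,0,0.003],[0,0,0.002],[0,0,0],[0,0,0]],"dr":[[0,0,0],[0,0,0],[0,0,0],[0,0,0]],"claw":[0.4,0.4,0.4,0.4]}'
```

```text
clock: 26.65
position: [0.5889, 0.2046, 0.0424]
ee_rot: [-3.14, -0.004, -0.001]
force: [-5.8, -0.5, 16.6]
width: 0.643
gripper_force: 24.9
```

Firm contact on the marble; release, and go to the small tin.

```bash
python3 -m pendant '{"slide":[[0,0,-0.004],[0,0,0],[0,0,0],[0,0,0],[0,0,0],[0,0,-0.03],[0,0,-0.1],[0,0,-0.15],[0,0,-0.15],[0,0,-0.15]],"dr":[[0,0,0],[0,0,0],[0,0,0],[0,0,0],[0,0,0],[0,0,0],[0,0,0],[0,0,0],[0,0,0],[0,0,0]],"claw":[0.4,0.8,0.9,1,1,1,1,1,1,1]}'
python3 -m pendant '{"slide":[[-0.05,0.155,0],[-0.05,0.155,0],[-0.05,0.155,0],[-0.05,0.155,0],[-0.05,0.155,0],[-0.05,0.155,0],[-0.05,0.155,0],[-0.05,0.155,0],[-0.06,0.155,0],[0,0.032,0]],"dr":[[0,0,0],[0,0,0],[0,0,0],[0,0,0],[0,0,0],[0,0,0],[0,0,0],[0,0,0],[0,0,0],[0,0,0]],"claw":[1,1,1,1,1,1,1,1,1,1]}' |head -2
python3 go.py .4505 -.2235 .011 -90
python3 - <<'E'
from h import *
from cell import arm
t=arm.get_image("top")[:,:,::-1]
u=lambda i,x,y,w,h:cv2.resize(i[y:y+h,x:x+w],(400,300),interpolation=cv2.INTER_CUBIC)
s=arm.get_image("side")[:,:,::-1]
cv2.imwrite("pics/chk2.png",np.hstack([u(t,100,130,120,90),u(s,220,90,120,90)]))
E
```

```text
clock: 27.65
position: [0.5883, 0.204, 0.2184]
ee_rot: [3.141, 0.003, 0.0]
force: [1.1, 0.9, -0.2]
width: 1.002
gripper_force: 0.0
clock: 28.65
position: [0.4483, -0.2301, 0.2173]
pos [ 0.4483 -0.2301  0.2173] slide now [ 0.007 -0.023  0.687] | slide after turn [ 0.007 -0.022  0.688] dr [ 0.02 -0.01 -0.05] j7 -0.92 F [ 0.5 -0.3  1.5] w 0.998 gf 0.0 t 28.6
```

View pics/chk2.png

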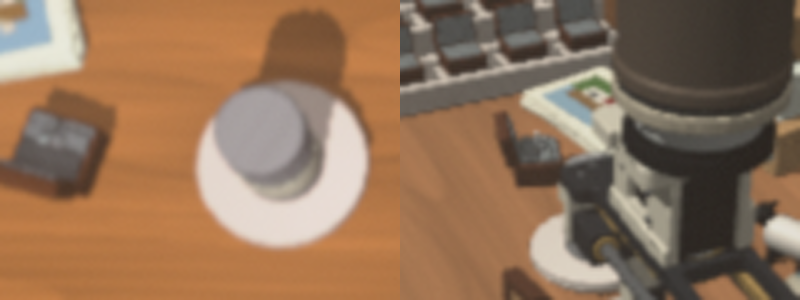

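Large tin stands on the marble, lid centre near pixel (178,169). The small tin: I turn the grip 40° so the gripper's body keeps off the candlestick.

```bash
python3 -m pendant '{"slide":[[0.007,-0.022,0],[0,0,0.06],[0,0,0.06],[0,0,0.06],[0,0,0.06],[0,0,0.06],[0,0,0],[0,0,0]],"dr":[[0,0,-1],[0,0,-1],[0,0,-1],[0,0,-1],[0,0,-1],[0,0,-0.8],[0,0,0],[0,0,0]],"claw":[1,1,1,1,1,1,1,1]}' | head -2
python3 go.py .4505 -.2235 .011 -50
python3 - <<'E'
from h import *
from cell import arm
t=arm.calibration("top");print(plane(t,(178.3,169.3),.095))
# calibrate same method on marble centre: ellipse approx
print(plane(t,(100+283/3.333,130+163/3.333),.015))
E
```

```text
clock: 29.55
position: [0.4542, -0.2163, 0.1263]
pos [ 0.4542 -0.2163  0.1263] slide now [-0.025  0.011  0.384] | slide after turn [-0.025  0.01   0.384] dr [-0.01 -0.   -0.01] j7 -0.23 F [1.  0.8 1.8] w 1.002 gf 0.0 t 29.6
[0.58384637 0.20143049 0.095     ]
[0.58489934 0.20333135 0.015     ]
```

```bash
python3 -m pendant '{"slide":[[-0.025,0.011,0],[0,0,0.1],[0,0,0.12],[0,0,0.09],[0,0,0.05],[0,0,0.02],[0,0,0],[0,0,0],[0,0,0],[0,0,0]],"dr":[[0,0,0],[0,0,0],[0,0,0],[0,0,0],[0,0,0],[0,0,0],[0,0,0],[0,0,0],[0,0,0],[0,0,0]],"claw":[1,1,1,1,1,1,1,0.6,0.3,0.3]}' 20
python3 -m pendant '{"slide":[[0,0,0],[0,0,0],[0,0,0],[0,0,0],[0,0,0],[0,0,0],[0,0,0],[0,0,0]],"dr":[[0,0,0],[0,0,0],[0,0,0],[0,0,0],[0,0,0],[0,0,0],[0,0,0],[0,0,0]],"claw":[0.3,0.3,0.3,0.3,0.3,0.3,0.3,0.3]}' 20
```

```text
clock: 30.55
position: [0.4506, -0.2249, 0.0128]
ee_rot: [2.951, 1.075, 0.002]
force: [0.6, 0.1, -0.2]
width: 0.79
gripper_force: 0.0
clock: 31.35
position: [0.4501, -0.2247, 0.0121]
ee_rot: [-2.952, -1.075, -0.0]
force: [-0.2, 0.9, 5.4]
width: 0.515
gripper_force: 20.0
```

```bash
python3 -m pendant '{"slide":[[0,0,-0.03],[0,0,-0.08],[0,0,-0.12],[0,0,-0.12],[0,0,-0.12],[0,0,-0.12],[0,0,-0.08],[0,0,-0.03],[0,0,0]],"dr":[[0,0,0],[0,0,0],[0,0,0],[0,0,0],[0,0,0],[0,0,0],[0,0,0],[0,0,0],[0,0,0]],"claw":[0.3,0.3,0.3,0.3,0.3,0.3,0.3,0.3,0.3]}' |tail -2
python3 go.py .5885 .204 .107 -50
```

```text
width: 0.515
gripper_force: 20.0
pos [ 0.4505 -0.2249  0.2229] slide now [ 1.271 -0.8    0.387] | slide after turn [ 1.271 -0.8    0.386] dr [ 0.01 -0.01  0.  ] j7 -0.30 F [-0.6 -0.1 -0.9] w 0.515 gf 20.0 t 32.2
```

```bash
python3 -m pendant '{"slide":[[0.055,-0.035,0],[0.106,-0.0667,0],[0.106,-0.0667,0],[0.106,-0.0667,0],[0.106,-0.0667,0],[0.106,-0.0667,0],[0.106,-0.0667,0],[0.106,-0.0667,0],[0.106,-0.0667,0],[0.106,-0.0667,0]],"dr":[[0,0,0],[0,0,0],[0,0,0],[0,0,0],[0,0,0],[0,0,0],[0,0,0],[0,0,0],[0,0,0],[0,0,0]],"claw":[0.3,0.3,0.3,0.3,0.3,0.3,0.3,0.3,0.3,0.3]}' >/dev/null
python3 -m pendant '{"slide":[[0.106,-0.0667,0],[0.1,-0.06,0.04],[0.055,-0.035,0.08],[0,0,0.08],[0,0,0.04],[0,0,0],[0,0,0]],"dr":[[0,0,0],[0,0,0],[0,0,0],[0,0,0],[0,0,0],[0,0,0],[0,0,0]],"claw":[0.3,0.3,0.3,0.3,0.3,0.3,0.3]}' |tail -2
python3 go.py .5885 .204 .107 -50
```

```text
width: 0.515
gripper_force: 20.0
pos [0.5881 0.2023 0.15  ] slide now [ 0.005 -0.004  0.143] | slide after turn [ 0.005 -0.004  0.143] dr [ 0.    0.01 -0.01] j7 -1.04 F [ 0.1 -0.3 -0.4] w 0.515 gf 20.0 t 34.0
```

```bash
python3 -m pendant '{"slide":[[0.005,-0.004,0.05],[0,0,0.05],[0,0,0.025],[0,0,0.01],[0,0,0],[0,0,0]],"dr":[[0,0,0],[0,0,0],[0,0,0],[0,0,0],[0,0,0],[0,0,0]],"claw":[0.3,0.3,0.3,0.3,0.3,0.3]}'
python3 -m pendant '{"slide":[[0,0,0.003],[0,0,0.002],[0,0,0],[0,0,0]],"dr":[[0,0,0],[0,0,0],[0,0,0],[0,0,0]],"claw":[0.3,0.3,0.3,0.3]}'
```

```text
clock: 34.55
position: [0.5887, 0.2052, 0.1098]
ee_rot: [2.952, 1.075, 0.001]
force: [-0.4, 0.5, -0.5]
width: 0.518
gripper_force: 20.0
clock: 34.95
position: [0.5885, 0.2053, 0.1081]
ee_rot: [-2.952, -1.075, -0.0]
force: [0.5, -0.0, -1.6]
width: 0.513
gripper_force: 20.0
```

```bash
python3 -m pendant '{"slide":[[0,0,0.003],[0,0,0],[0,0,0]],"dr":[[0,0,0],[0,0,0],[0,0,0]],"claw":[0.3,0.3,0.3]}'
```

```text
clock: 35.25
position: [0.5886, 0.2053, 0.1072]
ee_rot: [-2.952, -1.075, -0.0]
force: [0.0, 0.7, 0.1]
width: 0.515
gripper_force: 20.0
```

```bash
python3 -m pendant '{"slide":[[0,0,0.002],[0,0,0],[0,0,0]],"dr":[[0,0,0],[0,0,0],[0,0,0]],"claw":[0.3,0.3,0.3]}'|sed -n 2,4p
python3 -m pendant '{"slide":[[0,0,0],[0,0,0],[0,0,0],[0,0,0],[0,0,-0.03],[0,0,-0.1],[0,0,-0.15],[0,0,-0.15],[0,0,0],[0,0,0]],"dr":[[0,0,0],[0,0,0],[0,0,0],[0,0,0],[0,0,0],[0,0,0],[0,0,0],[0,0,0],[0,0,0],[0,0,0]],"claw":[0.6,0.7,0.8,0.9,1,1,1,1,1,1]}'
python3 go.py .594 .363 .006 -105.6
```

```text
position: [0.5887, 0.2053, 0.1071]
ee_rot: [-2.952, -1.075, -0.001]
force: [-1.4, -0.7, 5.8]
clock: 36.55
position: [0.5891, 0.2054, 0.2372]
ee_rot: [-2.951, -1.075, -0.005]
force: [0.1, 0.9, -1.4]
width: 1.002
gripper_force: 0.0
pos [0.5891 0.2054 0.2372] slide now [ 0.348 -0.392  0.771] | slide after turn [-0.126 -0.51   0.771] dr [-0.01 -0.03  8.09] j7 -1.08 F [ 0.1  0.9 -1.4] w 1.002 gf 0.0 t 36.5
```

```bash
python3 -m pendant '{"slide":[[0.087,-0.098,0],[0.087,-0.098,0],[0.087,-0.098,0],[0.087,-0.098,0],[0,0,0],[0,0,0],[0,0,0],[0,0,0],[0,0,0],[0,0,0]],"dr":[[0,0,0],[0,0,0],[0,0,0],[0,0,0],[0,0,1],[0,0,1],[0,0,1],[0,0,1],[0,0,1],[0,0,1]],"claw":[1,1,1,1,1,1,1,1,1,1]}' >/dev/null
python3 -m pendant '{"slide":[[0,0,0.1],[0,0,0.1],[0,0,0.08],[0,0,0],[0,0,0]],"dr":[[0,0,1],[0,0,1],[0,0,0.09],[0,0,0],[0,0,0]],"claw":[1,1,1,1,1]}' |tail -2
python3 go.py .594 .363 .006 -105.6
python3 - <<'E'
from h import *
from cell import arm
import pickle
c=arm.calibration("wrist");im=arm.get_image("wrist")[:,:,::-1];pickle.dump(c,open("w7.pkl","wb"));cv2.imwrite("pics/w7.png",im)
t=arm.get_image("side")[:,:,::-1]
cv2.imwrite("pics/chk3.png",np.hstack([im,cv2.resize(t[100:205,200:320],(240,210))[:,:], ][:1]) if 0 else np.hstack([im,np.vstack([cv2.resize(t[100:205,200:320],(240,210)),np.zeros((210,240,3),np.uint8)])]))
E
```

```text
width: 1.002
gripper_force: 0.0
pos [0.5924 0.3621 0.151 ] slide now [ 0.005 -0.005  0.483] | slide after turn [ 0.004 -0.004  0.483] dr [0.01 0.01 0.  ] j7 -2.09 F [ 1.  -0.7  0.5] w 1.002 gf 0.0 t 38.0
```

View pics/chk3.png

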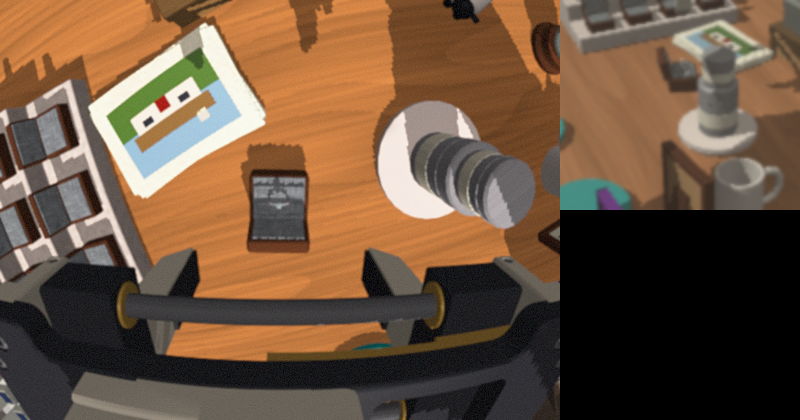

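Tins stacked well (side inset). The ring box (279,210) is square under the open fingers, clear of the tray. Descend and grip.

```bash
python3 -m pendant '{"slide":[[0.005,-0.005,0.08],[0,0,0.1],[0,0,0.1],[0,0,0.09],[0,0,0.06],[0,0,0.035],[0,0,0.01],[0,0,0],[0,0,0]],"dr":[[0,0,0],[0,0,0],[0,0,0],[0,0,0],[0,0,0],[0,0,0],[0,0,0],[0,0,0],[0,0,0]],"claw":[1,1,1,1,1,1,1,1,1]}'
python3 go.py .594 .363 .006 -105.6
```

```text
clock: 39.05
position: [0.5955, 0.3638, 0.0104]
ee_rot: [-3.111, 0.426, -0.002]
force: [0.7, 0.0, 0.5]
width: 0.996
gripper_force: 0.0
pos [0.5955 0.3638 0.0104] slide now [-0.004  0.004  0.015] | slide after turn [-0.004  0.004  0.015] dr [-0.01 -0.01  0.  ] j7 -2.01 F [0.7 0.  0.5] w 0.996 gf 0.0 t 39.0
```

```bash
python3 -m pendant '{"slide":[[-0.004,0.003,0.01],[0,0,0],[0,0,0],[0,0,0],[0,0,0],[0,0,0],[0,0,0],[0,0,0],[0,0,0],[0,0,0]],"dr":[[0,0,0],[0,0,0],[0,0,0],[0,0,0],[0,0,0],[0,0,0],[0,0,0],[0,0,0],[0,0,0],[0,0,0]],"claw":[1,1,0.4,0.4,0.4,0.4,0.4,0.4,0.4,0.4]}' 15
python3 -m pendant '{"slide":[[0,0,0],[0,0,-0.02],[0,0,-0.06],[0,0,-0.1],[0,0,-0.12],[0,0,-0.12],[0,0,-0.12],[0,0,-0.1],[0,0,-0.05],[0,0,0]],"dr":[[0,0,0],[0,0,0],[0,0,0],[0,0,0],[0,0,0],[0,0,0],[0,0,0],[0,0,0],[0,0,0],[0,0,0]],"claw":[0.4,0.4,0.4,0.4,0.4,0.4,0.4,0.4,0.4,0.4]}' 15
python3 go.py .5885 -.1893 .069 -102.3
```

```text
clock: 40.05
position: [0.5932, 0.363, 0.006]
ee_rot: [-3.112, 0.426, -0.0]
force: [0.6, -0.6, -0.4]
width: 0.584
gripper_force: 15.0
clock: 41.05
position: [0.5944, 0.3631, 0.2161]
ee_rot: [-3.109, 0.426, -0.005]
force: [-0.1, -0.2, -1.8]
width: 0.588
gripper_force: 15.0
pos [0.5944 0.3631 0.2161] slide now [0.475 1.78  0.485] | slide after turn [0.373 1.803 0.49 ] dr [-0.03 -0.03 -0.48] j7 -2.12 F [-0.1 -0.2 -1.8] w 0.588 gf 15.0 t 41.0
```

```bash
python3 -m pendant '{"slide":[[0,0,0],[0.013,0.064,0],[0.0266,0.1288,0],[0.0266,0.1288,0],[0.0266,0.1288,0],[0.0266,0.1288,0],[0.0266,0.1288,0],[0.0266,0.1288,0],[0.0266,0.1288,0],[0.0266,0.1288,0]],"dr":[[0,0,-0.48],[0,0,0],[0,0,0],[0,0,0],[0,0,0],[0,0,0],[0,0,0],[0,0,0],[0,0,0],[0,0,0]],"claw":[0.4,0.4,0.4,0.4,0.4,0.4,0.4,0.4,0.4,0.4]}' >/dev/null
python3 -m pendant '{"slide":[[0.0266,0.1288,0],[0.0266,0.1288,0],[0.0266,0.1288,0],[0.0266,0.1288,0],[0.0266,0.1288,0],[0.013,0.064,0],[0,0,0],[0,0,0]],"dr":[[0,0,0],[0,0,0],[0,0,0],[0,0,0],[0,0,0],[0,0,0],[0,0,0],[0,0,0]],"claw":[0.4,0.4,0.4,0.4,0.4,0.4,0.4,0.4]}' |tail -2
python3 go.py .5885 -.1893 .069 -102.3
```

```text
width: 0.593
gripper_force: 15.0
pos [ 0.5862 -0.1888  0.2115] slide now [0.009 0.    0.475] | slide after turn [ 0.008 -0.     0.475] dr [-0.    0.02 -0.01] j7 -1.21 F [-0.   0.3 -1.7] w 0.593 gf 15.0 t 42.9
```

```bash
python3 -m pendant '{"slide":[[0.007,0,0.08],[0,0,0.1],[0,0,0.1],[0,0,0.08],[0,0,0.05],[0,0,0.03],[0,0,0.015],[0,0,0],[0,0,0]],"dr":[[0,0,0],[0,0,0],[0,0,0],[0,0,0],[0,0,0],[0,0,0],[0,0,0],[0,0,0],[0,0,0]],"claw":[0.4,0.4,0.4,0.4,0.4,0.4,0.4,0.4,0.4]}' 
python3 -m pendant '{"slide":[[0,0,0.005],[0,0,0],[0,0,0]],"dr":[[0,0,0],[0,0,0],[0,0,0]],"claw":[0.4,0.4,0.4]}'
python3 go.py .5885 -.1893 .066 -102.3
```

```text
clock: 43.75
position: [0.5897, -0.1898, 0.0774]
ee_rot: [3.123, -0.337, 0.002]
force: [-0.8, 0.0, -0.1]
width: 0.587
gripper_force: 15.0
clock: 44.05
position: [0.5892, -0.1896, 0.0753]
ee_rot: [-3.123, 0.337, -0.001]
force: [0.6, 0.8, -1.5]
width: 0.588
gripper_force: 15.0
pos [ 0.5892 -0.1896  0.0753] slide now [-0.002 -0.001  0.031] | slide after turn [-0.002 -0.001  0.031] dr [-0. -0. -0.] j7 -1.11 F [ 0.6  0.8 -1.5] w 0.588 gf 15.0 t 44.0
```

```bash
python3 -m pendant '{"slide":[[0,0,0.012],[0,0,0.009],[0,0,0],[0,0,0]],"dr":[[0,0,0],[0,0,0],[0,0,0],[0,0,0]],"claw":[0.4,0.4,0.4,0.4]}' |sed -n 2,4p
python3 -m pendant '{"slide":[[0,0,0.005],[0,0,0],[0,0,0]],"dr":[[0,0,0],[0,0,0],[0,0,0]],"claw":[0.4,0.4,0.4]}'|sed -n 2,4p
python3 -m pendant '{"slide":[[0,0,0.003],[0,0,0],[0,0,0]],"dr":[[0,0,0],[0,0,0],[0,0,0]],"claw":[0.4,0.4,0.4]}'|sed -n 2,4p
```

```text
position: [0.5889, -0.1896, 0.0685]
ee_rot: [-3.123, 0.337, 0.001]
force: [-1.2, 1.3, -0.2]
position: [0.5891, -0.1896, 0.0672]
ee_rot: [-3.123, 0.337, -0.0]
force: [-0.7, 0.3, -0.7]
position: [0.589, -0.1896, 0.0663]
ee_rot: [-3.123, 0.337, 0.0]
force: [0.0, -0.4, -0.8]
```

```bash
python3 -m pendant '{"slide":[[0,0,0.004],[0,0,0],[0,0,0]],"dr":[[0,0,0],[0,0,0],[0,0,0]],"claw":[0.4,0.4,0.4]}'|sed -n 2,4p
```

```text
position: [0.5892, -0.1896, 0.0659]
ee_rot: [-3.123, 0.337, -0.001]
force: [-3.1, 0.4, 9.2]
```

Contact. Release, retreat and check.

```bash
python3 -m pendant '{"slide":[[0,0,-0.003],[0,0,0],[0,0,0],[0,0,0],[0,0,0],[0,0,-0.03],[0,0,-0.1],[0,0,-0.15],[0,0,-0.15],[0,0,-0.1]],"dr":[[0,0,0],[0,0,0],[0,0,0],[0,0,0],[0,0,0],[0,0,0],[0,0,0],[0,0,0],[0,0,0],[0,0,0]],"claw":[0.6,0.7,0.8,0.9,1,1,1,1,1,1]}'
python3 -m pendant '{"slide":[[-0.15,0,-0.05],[-0.15,0,0],[-0.15,0,0],[0,0,0],[0,0,0]],"dr":[[0,0,0],[0,0,0],[0,0,0],[0,0,0],[0,0,0]],"claw":[1,1,1,1,1]}' | head -2
python3 - <<'E'
from h import *
from cell import arm
import pickle
c=arm.calibration("wrist");im=arm.get_image("wrist")[:,:,::-1];pickle.dump(c,open("w8.pkl","wb"));cv2.imwrite("pics/w8.png",im)
t=arm.get_image("top")[:,:,::-1];s=arm.get_image("side")[:,:,::-1];cv2.imwrite("pics/top9.png",t)
u,v=proj(c,(.5885,-.189,.06),True).astype(int);print(u,v);x0=np.clip(u-60,0,440);y0=np.clip(v-45,0,330);print(x0,y0)
r=lambda i,x,y,w,h:cv2.resize(i[y:y+h,x:x+w],(400,300),interpolation=cv2.INTER_CUBIC)
cv2.imwrite("pics/fin.png",np.vstack([np.hstack([r(im,x0,y0,120,90),r(t,150,110,240,180)]),np.hstack([r(s,190,90,240,180),r(t,150,140,80,60)])]))
E
```

```text
clock: 46.35
position: [0.5896, -0.1905, 0.229]
ee_rot: [3.123, -0.338, 0.005]
force: [0.4, -0.9, -0.3]
width: 0.999
gripper_force: 0.0
clock: 46.85
position: [0.4567, -0.1605, 0.2409]
279 59
219 14
```

View pics/fin.png

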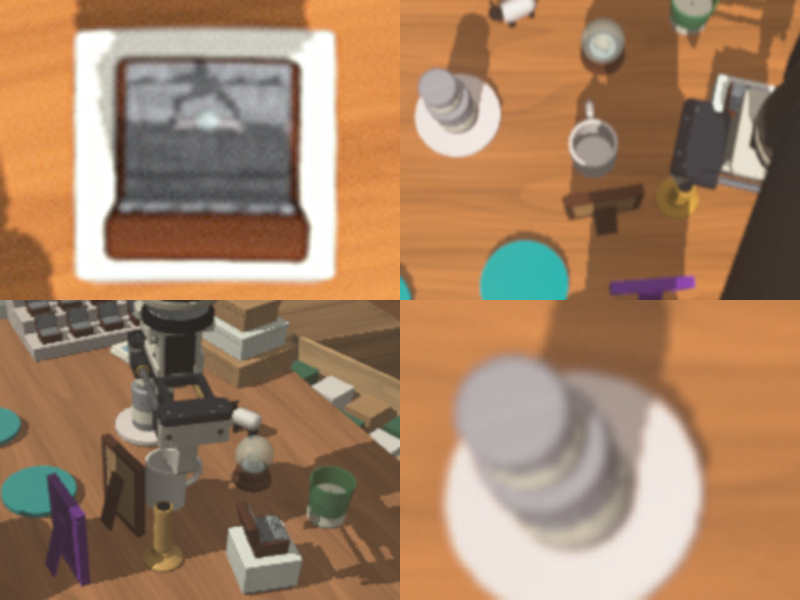

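Ring box sits square on the plinth, front towards the customers; tins stacked on the marble; mug, candlestick and globe in place. A numeric check:

```bash
python3 - <<'E'
from h import *;import pickle
from cell import arm
c=pickle.load(open("w8.pkl","rb"));t=arm.calibration("top")
P=lambda a,z:plane(c,(219+a[0]/3.333,14+a[1]/3.333),z,True)[:2]
th=-.214;M=np.array([[np.cos(th),np.sin(th)],[-np.sin(th),np.cos(th)]])
L,Rr=P((75,32),.06),P((335,32),.06);A,B=P((118,60),.026+.06),P((300,60),.086);BL,BR=P((75,280),.06),P((335,280),.06)
pc=(L+Rr+BL+BR)/4;print("plinth",pc,"box front mid in plinth",M@((A+B)/2-pc),"expected .024,0; width",np.linalg.norm(A-B),"plinth w",np.linalg.norm(L-Rr),np.linalg.norm(L-BL))
print("small",plane(t,(172.2,162),.14),"marble by top cam (.5849,.2033), large (.5838,.2014)")
g=plane(t,(150+202*.6,110+42*.6),.06);print("globe",g)
s=arm.observe();print(s["clock"],s["position"])
E
```

```text
plinth [ 0.58817867 -0.18966179] box front mid in plinth [ 0.02409431 -0.00118829] expected .024,0; width 0.05166694740516449 plinth w 0.08023527459109396 0.08020201340988134
small [0.58561071 0.20428902 0.14      ] marble by top cam (.5849,.2033), large (.5838,.2014)
globe [0.67823013 0.00128618 0.06      ]
47.0 [ 0.45835652 -0.16106139  0.24047609]
```

```bash
python3 -c "
from cell import arm
print(arm.sign_off())"
```

```text
the job is handed in; nothing more can be done
None
```

The display is dressed and handed in at 47 s: my last camera check showed all five items upright, nothing dropped, and each measured position inside its tolerance. The globe was never touched; the hand-in returned no verdict.

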